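Pack the tea-corner dry box and pump it down

TASK

Put the health things away in the dry box: lift its cover off and lay it flat on the table beside the box, put every inhaler, thermometer case and pill box that is on the table inside, and seat the cover back on its two pins, flat on the rim. Then work the pump treadle for three full strokes, each right down to the stop and fully back up. Leave the glass bowl, the celadon jar and the chopstick rest where they are.

Things in the scene. Friction and masses are not known exactly. Their poses are not given: they have to be found in the camera images.
- housing: grey dry box, fixed, open under its cover. Origin centre of underside; x short side (treadle at -x, towards the robot), y long side. Outer 180 x 260 mm, rim at z = 70; end walls (y) 18 thick, side walls 9, inside 162 x 224 and 62 deep, floor at z = 8. Two steel pins, 8 in diameter, at x = 0, y = +-119, stand 16 above the rim (top 7 mm taper to a 3 mm tip).
- seat (a point): centre of the box's rim plane, z = 70 mm above its underside: where the cover's origin lies when it is seated; axes as the box.
- treadle_hinge (a point): centre of the treadle's hinge axis, at the foot of the box's front face, 96 mm to -x of the box's origin and 20 mm up; the axis is the box's y.
- treadle (a joint): spring treadle of the box's pump: aluminium plate 120 long x 66 wide x 8 mm, hinged at the box, sticking out towards the robot. 0 = up at rest (slopes up 0.35 rad to a free end about 65 mm above the table), 0.35 rad = down on its stop (level, top 24 mm above the table). Springs back by itself; pressed 90 mm from the hinge it takes about 5 N at first, 11 N at the stop.
- treadle_pad (a point): middle of the ribbed part of the treadle's top surface, where to press, 90 mm from the hinge; moves with the treadle (about 31 mm down over the full stroke).
- cover: loose white cover plate, 180 (x) x 260 (y) x 7 mm, with a brown wooden bar handle on top in the middle (18 wide in x, 80 long in y, 30 high, top 37 mm above the underside). Two 12.5 mm holes at x = 0, y = +-119 mm fit loosely over the box's pins, either way round. Origin centre of underside, z up. 0.3 to 0.5 kg. Starts seated on the box.
- cover_grip (a point): point on the cover's axis 31 mm above its underside, inside the bar handle, 6 mm below its top: a good TCP position to grip the handle across its 18 mm width (the cover's x).
- inhaler_a: a white plastic inhaler on its side, L-shaped. Origin under the middle of its straight body, z up: body 85 long (x) x 28 wide (y) x 26 high, a canister end sticks out 12 mm beyond +x, a mouthpiece (x -42 to -12 mm) sticks out 32 mm past the body at +y. Grip the body across y at about x = +12 mm. 60 g. May be absent (None).
- inhaler_b: another white plastic inhaler on its side, L-shaped. Origin under the middle of its straight body, z up: body 85 long (x) x 28 wide (y) x 26 high, a canister end sticks out 12 mm beyond +x, a mouthpiece (x -42 to -12 mm) sticks out 32 mm past the body at +y. Grip the body across y at about x = +12 mm. 60 g. May be absent (None).
- case_a: a stainless steel thermometer case lying flat, a bar 110 long (x) x 24 wide (y) x 20 high with a 3 mm high spring clip along its top; origin at the centre of its underside, z up. 70 g. May be absent (None).
- case_b: another stainless steel thermometer case lying flat, a bar 110 long (x) x 24 wide (y) x 20 high with a 3 mm high spring clip along its top; origin at the centre of its underside, z up. 70 g. May be absent (None).
- pillbox: clear and white plastic pill box, 90 long (x) x 42 wide (y) x 24 high, origin at the centre of its underside, z up. 60 g. May be absent (None).
- bowl: round glass bowl, 130 mm across, 55 high, origin at the centre of its underside. Stays where it is.
- jar: lidded celadon-green ceramic jar, 96 mm across, 114 high, origin at the centre of its underside. Stays where it is.
- chopstick_rest: bamboo chopstick rest, 70 long (y) x 18 x 15 mm, origin at the centre of its underside. Stays where it is.

How it is judged:
By the outcome, as a careful person would: the job done as asked, in the order asked, and still so for the second after the job is handed in, with the robot touching nothing.
Of inhaler_a, inhaler_b, case_a, case_b, pillbox only 2 to 4 are there at a start; the rules pass over those that are not, and their reading is None.
At some moment in a run one of inhaler_a, inhaler_b, case_a, case_b, pillbox may be knocked a few centimetres aside while the robot is not near it.
Once in a run the grip may slacken for a moment while it holds something.
It also fails if it takes over 210 s, if anything falls off the work surface, if the arm or the gripper's body presses on something with over 40 N, if the wrist force passes 120 N, or if a joint passes its speed limit or range.

ROBOT

A 7-joint arm with a two-finger parallel gripper is mounted at the origin on the work surface. World frame = base frame: x ahead of the robot, y to its left, z up, the work surface at z = 0. Lengths are in m, angles in degrees, forces in N, time in s.
With the tool pointing down it reaches from about 0.425 to 0.875 m from the base axis. Payload 4.7 kg.
Tool frame: the origin (TCP) lies between the finger pads, 19 mm behind the fingertips; this is the grasp point; z points along the fingers, y is the line along which they close (so a half turn about z gives the same grasp; the last joint's range is limited). The gripper opens to 87 mm and grips with 3 to 60 N. Pads are 19 mm wide; open, the fingers measure 117 mm over their backs; the gripper's body (75 mm by 190 mm) begins 51 mm behind the grasp point.
Start: joints at [78.157, 18.392, -4.016, 83.108, 1.295, 78.541, -3.26], TCP at [0.142, -0.634, 0.241] pointing down, gripper open.
Joint ranges: [-163.93, 163.93], [-17.29, 119.83], [-79.2, 71.16], [3.27, 140.29], [-89.18, 269.18], [5.43, 117.66], [-154.24, 154.24]. Speed limits (degrees/s): [147.25, 147.25, 180, 180, 180, 180, 180].

INTERFACE

Orientations are given as [roll, pitch, yaw] about the fixed x, y, z axes, in that order (R = Rz(yaw) Ry(pitch) Rx(roll)).
In Python, from cell import env gives the robot as it stands. The module is installed in compiled form; this text tells all that it offers.
- The arm moves only by the tool send_rows, never from a script. Its arguments are lists of equal length, an entry for each row: "xyz": the shift along the tool's x, y, z in m, a list of three; "rotation": the turn, a rotation vector about the tool's x, y, z in rad, a list of three; "jaw": the opening, from 0 (shut) to 1 (fully open). A call has 1 to 20 rows; each row shifts and turns the commanded pose from where the row before left it, along the tool's axes as they then stand; what a row does not reach is not made up. A row lasts 1/10 s, in which the tool goes at most 50 mm and 8.59 degrees, less where a joint would pass 70% of its speed; a pose out of reach is approached as far as the arm can. A call is refused whole if a number of a shift passes 0.05 or a number of a turn 0.15, either way. A call with a gripper value outside its range is refused whole. The fingers move at their own pace and stop on an object; "newtons" is the grip in N (left out, the last holds). Time passes only in rows, so rows that do not move let the fingers close. It gives the time, the measured TCP pose, the force, the opening and the grip force at its end, in the units of the state.
- env.get_obs(): the state, without advancing time (a new reading comes with each control period).
- env.read_camera(name): name is "scene" or "top" or "wrist"; returns a dict with "image" (480x640x3 uint8, blue, green, red), "fx", "fy", "cx", "cy" (pixels), "R" (3x3) and "t" (3): a world point X has camera coordinates R X + t. Camera axes: x right, y down, z forward; pixel columns grow to the right and rows downward; lengths in m; the calibration is good to about 2 mm. A picture is of the moment at which its call begins. There is no depth.
- env.sign_off(): hands the job in; it is judged then, once.
The state is a dict: "time_s": time; "qpos": joint angles; "joint_velocities": joint speeds; "effort": joint torques, N m; "tool_pos": TCP position; "tool_rot": TCP orientation; "force": force on the tool from outside, world axes, zero at the start; "wrist_torque": the same for the moment, N m; "grip_width": finger opening in m; "grasp_force": force on a finger pad.
Only numpy, scipy, OpenCV 4.12 (cv2) and the standard library are available. Lean on these libraries where they do the work, as an engineer would, in place of code of your own. Each camera call takes 0.05 s, during which the arm holds its last target. There are 200 camera calls.

## Working session

There is one attempt and no reset: what is moved stays moved. The work goes in short steps, Python scripts to look and compute and a tool call to move; the robot and the scene stay as the last step left them, time stands still between calls to the robot, and variables do not carry over. Pictures are saved under pics/ and viewed, at most 14 in all, crops included, and the job is handed in when it is done.

Besides the shell and the picture viewer there is one more tool, called after ">>>" as name(argument=value, ...) on one line, values as JSON. send_rows: Moves the arm, as the interface text tells. Its arguments: {"type":"object","properties":{"xyz":{"type":"array"},"rotation":{"type":"array"},"jaw":{"type":"array"},"newtons":{"type":"number"}},"required":["xyz","rotation","jaw"]}

```bash
mkdir -p pics; python3 - <<'E'
from cell import env
import cv2,numpy as np
o=env.get_obs();print(o)
for n in("scene","top"):
    c=env.read_camera(n);cv2.imwrite(f"pics/{n}0.png",c["image"])
    print(n,c["fx"],c["fy"],c["cx"],c["cy"],c["R"],c["t"])
E
```

```text
{'time_s': 0.0, 'qpos': array([78.15728815, 18.43894315, -4.01483126, 83.17696067,  1.29727259,
       78.54115675, -3.25893482]), 'joint_velocities': array([-0.0681952 , -0.1157162 ,  0.01741321, -0.05041021,  0.11784631,
        0.01511138,  0.11146062]), 'effort': array([-2.97274537e-04, -4.91290033e+01, -4.03537760e-01, -3.12531495e+01,
       -6.36685244e-02,  4.36752546e-02,  1.94846425e-04]), 'tool_pos': array([ 0.14216631, -0.63371264,  0.24014469]), 'tool_rot': array([-1.79888310e+02,  8.33586471e-03,  1.26533695e+01]), 'force': array([-0.09305974,  0.2190737 ,  0.42650594]), 'wrist_torque': array([0.01493952, 0.0072262 , 0.02977783]), 'grasp_force': 0.0, 'grip_width': 0.08696590089884854}
scene 602.086647263376 602.086647263376 311.16853185121795 243.75012645694673 [[ 0.78855002  0.61493585  0.00653886]
 [ 0.41687552 -0.52669413 -0.74081583]
 [-0.45211023  0.58689623 -0.67167638]] [-0.4249736  -0.16407543  1.52829962]
top 479.66206239320906 479.66206239320906 321.472283701237 229.4783267335536 [[ 0.12859676 -0.99169165 -0.00324831]
 [-0.97159326 -0.12533297 -0.20074408]
 [ 0.19866911  0.02897108 -0.97963833]] [-0.05555533  0.54072233  1.02857179]
```

View pics/top0.png

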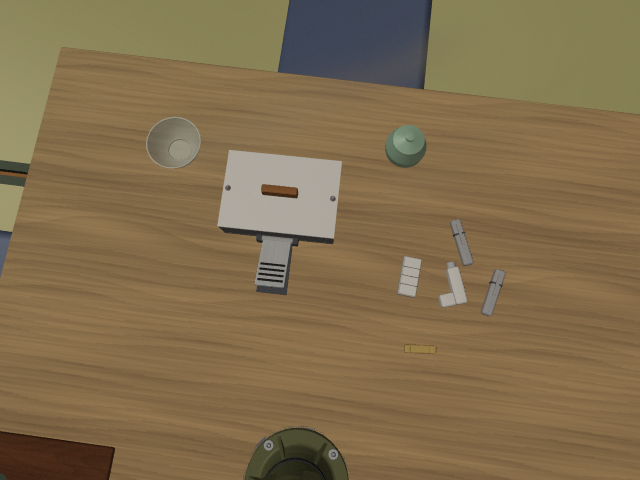

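View pics/scene0.png

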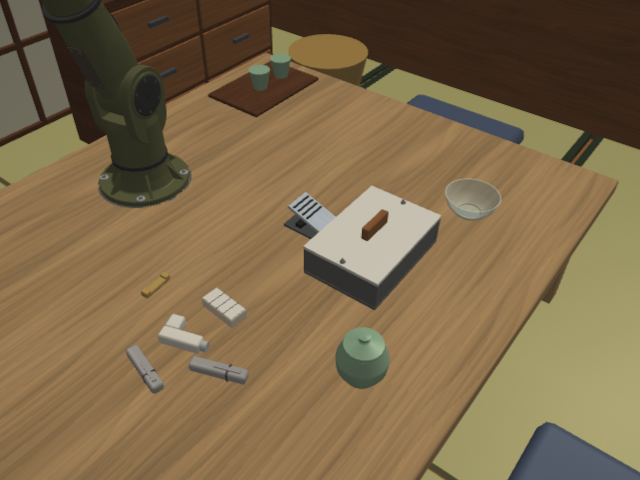

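Four items: pill box (410,277), inhaler (456,285), cases at (461,242) and (493,293). The box is at about (280,195) with its treadle below. I'll enlarge crops to measure these.

```bash
cat > h.py <<'E'
import cv2,numpy as np
from cell import env
from scipy.spatial.transform import Rotation as Ro
def ray(c,uv,z):
    "world point(s) on plane z for pixels"
    uv=np.atleast_2d(uv).astype(float)
    d=np.c_[(uv[:,0]-c["cx"])/c["fx"],(uv[:,1]-c["cy"])/c["fy"],np.ones(len(uv))]@c["R"]
    o=-c["R"].T@c["t"]
    return o+d*((z-o[2])/d[:,2])[:,None]
def proj(c,X):
    p=np.atleast_2d(X)@c["R"].T+c["t"]
    return np.c_[p[:,0]/p[:,2]*c["fx"]+c["cx"],p[:,1]/p[:,2]*c["fy"]+c["cy"]]
def crop(img,x0,y0,x1,y1,s,name):
    cv2.imwrite(name,cv2.resize(img[y0:y1,x0:x1],None,fx=s,fy=s,interpolation=cv2.INTER_CUBIC))
def delta(xyz,yaw):
    "total move in tool axes (translation in present tool frame) to tool-down pose"
    o=env.get_obs();R=Ro.from_euler("xyz",o["tool_rot"],degrees=True)
    T=Ro.from_euler("xyz",[180,0,yaw],degrees=True)
    print("shift tool",np.round(R.inv().apply(np.array(xyz)-o["tool_pos"]),4),"rotvec tool",np.round((R.inv()*T).as_rotvec(),4))
E
python3 - <<'E'
from h import *
c=env.read_camera("top");im=c["image"]
crop(im,390,210,520,310,6,"pics/i1.png");crop(im,210,140,350,240,5,"pics/b1.png")
E
```

```text
(no output)
```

View pics/i1.png

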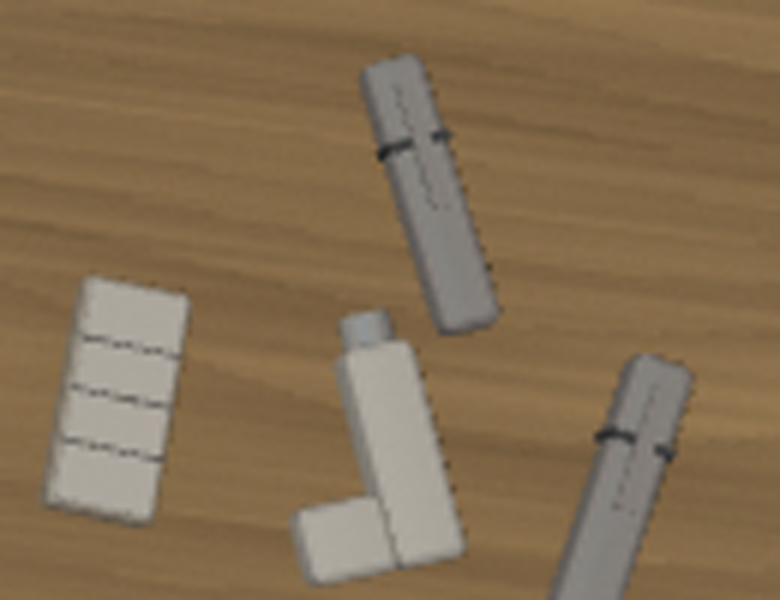

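View pics/b1.png

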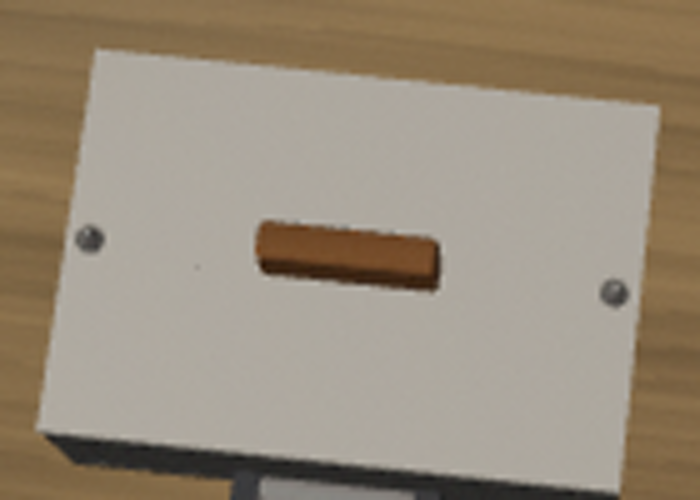

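```bash
python3 - <<'E'
from h import *
c=env.read_camera("top");s=env.read_camera("scene")
def rep(n,px,z):
    P=ray(c,px,z)[:,:2];m=P.mean(0);print(n,P.round(4).tolist(),"mean",m.round(4));L=[np.linalg.norm(P[i]-P[(i+1)%len(P)]) for i in range(len(P))];print("  sides",np.round(L,4),"dirs",[round(float(np.degrees(np.arctan2(*(P[(i+1)%len(P)]-P[i])[::-1]))),1) for i in range(len(P))])
    print("  scene px",proj(s,[*m,z]).round(0))
b=lambda l:np.array(l)/5+[210,140]; i=lambda l:np.array(l)/6+[390,210]
rep("cover",b([(96,50),(658,105),(620,490),(38,430)]),.077)
rep("pins",b([(89,238),(614,292)]),.084)
rep("handle top",b([(262,222),(440,238),(437,267),(262,255)]),.107)
rep("case1",i([(362,68),(420,54),(497,320),(443,334)]),.02)
rep("pill",i([(86,276),(189,294),(152,524),(44,505)]),.024)
rep("inh",i([(338,358),(412,343),(466,552),(400,568)]),.026)
rep("case2",[(495.5,269.5),(505.5,272.5),(493,315.5),(482.5,312.5)],.02)
rep("rest",[(405,345),(436,345),(436,353),(405,353)],.015)
rep("jar",[(406,146)],.05);rep("bowl",[(174,143)],.05)
rep("treadle",[(265,238),(297,244),(290,283),(258,283)],.06)
g=env.get_obs();print(g["tool_pos"])
E
```

```text
cover [[0.6961, 0.2471], [0.7026, -0.0114], [0.5234, -0.0162], [0.5172, 0.2429]] mean [0.6098 0.1156]
  sides [0.2586 0.1793 0.2592 0.1789] dirs [-88.6, -178.5, 91.4, 1.3]
  scene px [[372. 231.]]
pins [[0.6055, 0.2336], [0.6107, -0.0025]] mean [0.6081 0.1155]
  sides [0.2362 0.2362] dirs [-88.7, 91.3]
  scene px [[371. 228.]]
handle top [[0.6162, 0.154], [0.6189, 0.0756], [0.6057, 0.0751], [0.6014, 0.1517]] mean [0.6105 0.1141]
  sides [0.0784 0.0132 0.0767 0.015 ] dirs [-88.0, -177.7, 93.3, 8.8]
  scene px [[373. 220.]]
case1 [[0.6083, -0.2811], [0.6167, -0.3031], [0.5162, -0.3397], [0.5082, -0.3196]] mean [ 0.5623 -0.3109]
  sides [0.0236 0.107  0.0217 0.1073] dirs [-68.9, -160.0, 111.8, 21.1]
  scene px [[215. 366.]]
pill [[0.5123, -0.1816], [0.5104, -0.2212], [0.4217, -0.215], [0.4235, -0.1741]] mean [ 0.467 -0.198]
  sides [0.0397 0.089  0.041  0.0891] dirs [-92.7, 176.0, 87.4, -4.8]
  scene px [[221. 303.]]
inh [[0.4929, -0.2791], [0.5022, -0.3065], [0.4262, -0.3322], [0.4171, -0.3081]] mean [ 0.4596 -0.3065]
  sides [0.029  0.0802 0.0257 0.0811] dirs [-71.2, -161.3, 110.7, 21
[... 153 characters left out ...]
1031 0.0241 0.1036] dirs [-99.8, 167.3, 81.3, -13.1]
  scene px [[140. 365.]]
rest [[0.3143, -0.2033], [0.3232, -0.2718], [0.3059, -0.2732], [0.2971, -0.2049]] mean [ 0.3101 -0.2383]
  sides [0.0691 0.0173 0.0689 0.0173] dirs [-82.6, -175.4, 97.4, 5.4]
  scene px [[152. 282.]]
jar [[0.7684, -0.1569]] mean [ 0.7684 -0.1569]
  sides [0.] dirs [0.0]
  scene px [[360. 359.]]
bowl [[0.7063, 0.3861]] mean [0.7063 0.3861]
  sides [0.] dirs [0.0]
  scene px [[470. 196.]]
treadle [[0.5068, 0.1371], [0.5025, 0.0641], [0.4144, 0.0673], [0.4054, 0.137]] mean [0.4573 0.1014]
  sides [0.0731 0.0881 0.0704 0.1014] dirs [-93.4, 177.9, 97.4, 0.0]
  scene px [[310. 212.]]
[ 0.14226509 -0.63402034  0.24077442]
```

```bash
python3 - <<'E'
from h import *
s=env.read_camera("scene");c=env.read_camera("wrist");cv2.imwrite("pics/w0.png",c["image"]);print(c["R"],c["t"],c["fx"])
crop(s["image"],110,270,270,400,5,"pics/s1.png")
E
```

```text
[[ 0.21867157 -0.97579802 -0.00098843]
 [-0.93020296 -0.20875974  0.30189703]
 [-0.29479687 -0.06509685 -0.95334003]] [-0.64943342 -0.03668012  0.3916051 ] 367.052191088515
```

View pics/w0.png

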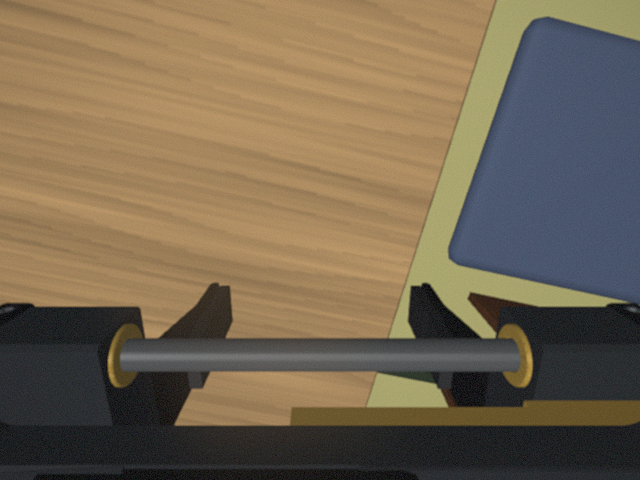

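The wrist view shows only table and cushion at this start pose. Measured sizes match those given: the cover comes out at 259x179 mm, the pins are 236 mm apart, and the box yaw is about 1.35° with its centre at (0.609, 0.1155). I'll start moving, first to above the cover handle.

>>> send_rows(xyz=[[0,0,0],[0,0,0],[0,0,0],[0,0,0],[0,0,0],[0,0,0],[0,0,0],[0,0,0],[0,0,0],[0,0,0],[0.037,0.024,0],[0.037,0.024,0],[0.037,0.024,0],[0.037,0.024,0],[0.037,0.024,0],[0.037,0.024,0],[0.037,0.024,0],[0.037,0.024,0],[0.037,0.024,0],[0.037,0.024,0]], rotation=[[0,0,-0.137],[0,0,-0.137],[0,0,-0.137],[0,0,-0.137],[0,0,-0.137],[0,0,-0.137],[0,0,-0.137],[0,0,-0.137],[0,0,-0.137],[0,0,-0.137],[0,0,0],[0,0,0],[0,0,0],[0,0,0],[0,0,0],[0,0,0],[0,0,0],[0,0,0],[0,0,0],[0,0,0]], jaw=[1,1,1,1,1,1,1,1,1,1,1,1,1,1,1,1,1,1,1,1], newtons=40)

```text
time_s: 2.35
tool_pos: [0.3756, -0.2579, 0.2415]
tool_rot: [180.0, 0.1, 91.1]
force: [0.6, -0.8, -0.9]
grip_width: 0.0874
grasp_force: 0.0
```

```bash
cat >> h.py <<'E'
def go(xyz,yaw):
    "what remains: turn first (yaw about tool z), then shift in the turned tool's axes"
    o=env.get_obs();R=Ro.from_euler("xyz",o["tool_rot"],degrees=True)
    T=Ro.from_euler("xyz",[180,0,yaw],degrees=True)
    print("t",o["time_s"],"pos",o["tool_pos"].round(4),"rot",o["tool_rot"].round(2),"w",round(o["grip_width"],4),"gf",round(float(o["grasp_force"]),1),"F",o["force"].round(1))
    print("turn",(R.inv()*T).as_rotvec().round(4),"shift",T.inv().apply(np.array(xyz)-o["tool_pos"]).round(4))
BC=np.array([.609,.1155]);BY=1.35
def box(lx,ly):
    a=np.radians(BY);return BC+[lx*np.cos(a)-ly*np.sin(a),lx*np.sin(a)+ly*np.cos(a)]
E
python3 -c "
from h import *
go([.609,.1155,.2],91.35)"
```

```text
t 2.35 pos [ 0.3756 -0.2579  0.2415] rot [1.7998e+02 7.0000e-02 9.1140e+01] w 0.0874 gf 0.0 F [ 0.6 -0.8 -0.9]
turn [ 0.0003  0.0012 -0.0037] shift [0.3678 0.2422 0.0415]
```

>>> send_rows(xyz=[[0.0368,0.0242,0.004],[0.0368,0.0242,0.004],[0.0368,0.0242,0.004],[0.0368,0.0242,0.004],[0.0368,0.0242,0.004],[0.0368,0.0242,0.004],[0.0368,0.0242,0.004],[0.0368,0.0242,0.004],[0.0368,0.0242,0.004],[0.0368,0.0242,0.004],[0,0,0],[0,0,0]], rotation=[[0,0,-0.004],[0,0,0],[0,0,0],[0,0,0],[0,0,0],[0,0,0],[0,0,0],[0,0,0],[0,0,0],[0,0,0],[0,0,0],[0,0,0]], jaw=[1,1,1,1,1,1,1,1,1,1,1,1])

```text
time_s: 3.55
tool_pos: [0.6078, 0.1157, 0.2006]
tool_rot: [-179.9, -0.0, 91.6]
force: [-0.8, -0.6, -1.2]
grip_width: 0.0871
grasp_force: 0.0
```

```bash
python3 -c "
from h import *
go([.609,.1155,.1015],91.35)
c=env.read_camera('wrist');cv2.imwrite('pics/w1.png',c['image'])
np.savez('w1.npz',**c)
for lx in(-9,9):
  for ly in(-40,40): print(lx,ly,proj(c,[*box(lx/1000,ly/1000),.107]).round(1))
for ly in (-.119,.119): print(proj(c,[*box(0,ly),.086]).round(1))"
```

```text
t 3.55 pos [0.6078 0.1157 0.2006] rot [-1.7992e+02 -4.0000e-02  9.1550e+01] w 0.0871 gf 0.0 F [-0.8 -0.6 -1.2]
turn [-0.0014 -0.0007  0.0035] shift [-0.0002  0.0012  0.0991]
-9 -40 [[309.5 306. ]]
-9 40 [[308.8 195.2]]
9 -40 [[334.6 306.1]]
9 40 [[336.5 195.3]]
[[321.5 379.4]]
[[323.2  67. ]]
```

View pics/w1.png

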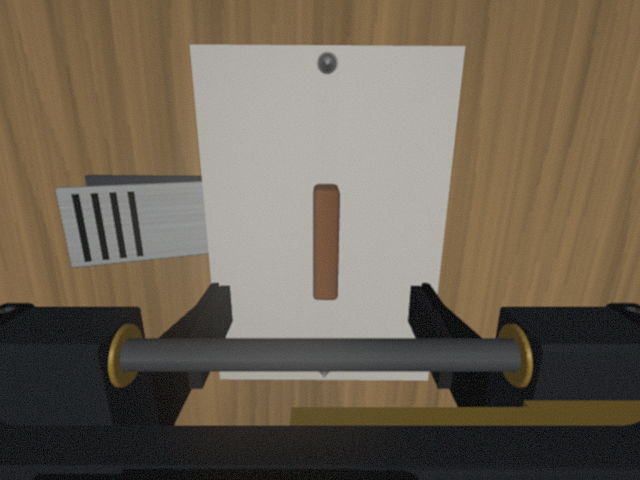

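The handle is at (313..339, 185..299) and the far pin at (327,63). Both are 2–3 mm beyond the prediction, so I'll use the average centre (0.610, 0.117). Next I descend and close.

>>> send_rows(xyz=[[0.0013,0.0022,0.02],[0,0,0.02],[0,0,0.015],[0,0,0.015],[0,0,0.01],[0,0,0.01],[0,0,0.009],[0,0,0],[0,0,0],[0,0,0],[0,0,0],[0,0,0],[0,0,0],[0,0,0],[0,0,0],[0,0,0]], rotation=[[0,0,0.004],[0,0,0],[0,0,0],[0,0,0],[0,0,0],[0,0,0],[0,0,0],[0,0,0],[0,0,0],[0,0,0],[0,0,0],[0,0,0],[0,0,0],[0,0,0],[0,0,0],[0,0,0]], jaw=[1,1,1,1,1,1,1,1,0.5,0,0,0,0,0,0,0], newtons=45)

```text
time_s: 5.2
tool_pos: [0.6103, 0.1154, 0.1022]
tool_rot: [-180.0, 0.0, 91.1]
force: [-0.0, 0.4, -0.9]
grip_width: 0.0309
grasp_force: 0.0
```

>>> send_rows(xyz=[[0,0,0],[0,0,0],[0,0,0],[0,0,0],[0,0,0],[0,0,0]], rotation=[[0,0,0],[0,0,0],[0,0,0],[0,0,0],[0,0,0],[0,0,0]], jaw=[0,0,0,0,0,0])

```text
time_s: 5.8
tool_pos: [0.6106, 0.1154, 0.1023]
tool_rot: [180.0, -0.0, 91.1]
force: [2.1, -1.0, -1.7]
grip_width: 0.0174
grasp_force: 45.0
```

```bash
python3 -c "
from h import *
go([.45,.41,.0325],91.1)"
```

```text
t 5.8 pos [0.6106 0.1154 0.1023] rot [179.97  -0.    91.14] w 0.0174 gf 45.0 F [ 2.1 -1.  -1.7]
turn [ 0.0006 -0.0001  0.0007] shift [ 0.2976 -0.1549  0.0698]
```

>>> send_rows(xyz=[[0,0,-0.004],[0,0,-0.008],[0,0,-0.01],[0,0,-0.012],[0,0,-0.015],[0,0,-0.015],[0,0,-0.015],[0,0,-0.011],[0.015,-0.008,0],[0.028,-0.0145,0],[0.03,-0.016,0],[0.03,-0.016,0],[0.03,-0.016,0],[0.03,-0.016,0],[0.03,-0.016,0],[0.03,-0.016,0],[0.03,-0.0145,0],[0.028,-0.014,0],[0.0166,-0.008,0],[0,0,0]], rotation=[[0,0,0],[0,0,0],[0,0,0],[0,0,0],[0,0,0],[0,0,0],[0,0,0],[0,0,0],[0,0,0],[0,0,0],[0,0,0],[0,0,0],[0,0,0],[0,0,0],[0,0,0],[0,0,0],[0,0,0],[0,0,0],[0,0,0],[0,0,0]], jaw=[0,0,0,0,0,0,0,0,0,0,0,0,0,0,0,0,0,0,0,0])

```text
time_s: 7.8
tool_pos: [0.4446, 0.4143, 0.1923]
tool_rot: [-179.9, -0.1, 91.6]
force: [-0.4, 0.6, -5.5]
grip_width: 0.0174
grasp_force: 45.0
```

```bash
python3 -c "
from h import *
go([.45,.41,.0325],91.1)"
```

```text
t 7.8 pos [0.4446 0.4143 0.1923] rot [-1.7986e+02 -1.4000e-01  9.1580e+01] w 0.0174 gf 45.0 F [-0.4  0.6 -5.5]
turn [-0.0024 -0.0024  0.0085] shift [-0.0044  0.0054  0.1598]
```

>>> send_rows(xyz=[[0,0,0.015],[0,0,0.025],[0,0,0.025],[0,0,0.025],[0,0,0.02],[0,0,0.015],[0,0,0.01],[0,0,0.007],[0,0,0.006],[0,0,0.004],[0,0,0.003],[0,0,0.002],[0,0,0]], rotation=[[0,0,0],[0,0,0],[0,0,0],[0,0,0],[0,0,0],[0,0,0],[0,0,0],[0,0,0],[0,0,0],[0,0,0],[0,0,0],[0,0,0],[0,0,0]], jaw=[0,0,0,0,0,0,0,0,0,0,0,0,0])

```text
time_s: 9.1
tool_pos: [0.4494, 0.4099, 0.0352]
tool_rot: [180.0, 0.0, 91.1]
force: [-0.2, -1.4, -4.6]
grip_width: 0.0175
grasp_force: 45.0
```

>>> send_rows(xyz=[[0,0,0.001],[0,0,0.001],[0,0,0.0008],[0,0,0],[0,0,0],[0,0,0],[0,0,0],[0,0,0],[0,0,0],[0,0,0]], rotation=[[0,0,0],[0,0,0],[0,0,0],[0,0,0],[0,0,0],[0,0,0],[0,0,0],[0,0,0],[0,0,0],[0,0,0]], jaw=[0,0,0,0,0.5,0.5,0.5,0.5,0.5,0.5])

```text
time_s: 10.1
tool_pos: [0.4494, 0.4099, 0.0325]
tool_rot: [180.0, -0.0, 91.1]
force: [-0.3, -0.2, -0.3]
grip_width: 0.0432
grasp_force: 0.0
```

```bash
python3 -c "
from h import *
go([.5623,-.3109,.2],21)"
```

```text
t 10.1 pos [0.4494 0.4099 0.0325] rot [179.99  -0.    91.15] w 0.0432 gf 0.0 F [-0.3 -0.2 -0.3]
turn [ 1.0000e-04 -1.0000e-04  1.2243e+00] shift [-0.1529  0.7134 -0.1675]
```

>>> send_rows(xyz=[[0,0,-0.01],[0,0,-0.02],[0,0,-0.0275],[0,0,-0.03],[0,0,-0.03],[0,0,-0.03],[0,0,-0.02],[0,0,0],[0,0,0],[0,0,0],[0,0,0],[0,0,0],[-0.009,0.042,0],[-0.009,0.042,0],[-0.009,0.042,0],[-0.009,0.042,0],[-0.009,0.042,0],[-0.009,0.042,0],[-0.009,0.042,0],[-0.009,0.042,0]], rotation=[[0,0,0],[0,0,0],[0,0,0.12],[0,0,0.138],[0,0,0.138],[0,0,0.138],[0,0,0.138],[0,0,0.138],[0,0,0.138],[0,0,0.138],[0,0,0.138],[0,0,0],[0,0,0],[0,0,0],[0,0,0],[0,0,0],[0,0,0],[0,0,0],[0,0,0],[0,0,0]], jaw=[0.5,0.5,0.7,0.7,0.7,0.7,0.7,0.7,0.7,0.7,0.7,0.7,0.7,0.7,0.7,0.7,0.7,0.7,0.7,0.7], newtons=30)

```text
time_s: 12.1
tool_pos: [0.5027, 0.0689, 0.2006]
tool_rot: [180.0, -0.0, 21.3]
force: [0.5, 0.2, -0.4]
grip_width: 0.0605
grasp_force: 0.0
```

```bash
python3 -c "
from h import *
go([.5623,-.3109,.2],21)
c=env.read_camera('top');im=c['image'];cv2.imwrite('pics/top2.png',im)
o=cv2.imread('pics/top0.png')
d=cv2.absdiff(im,o).max(2)[225:340,390:520]; print((d>40).sum())"
```

```text
t 12.1 pos [0.5027 0.0689 0.2006] rot [ 1.7996e+02 -5.0000e-02  2.1270e+01] w 0.0605 gf 0.0 F [ 0.5  0.2 -0.4]
turn [ 0.0007 -0.0008  0.0046] shift [-0.0805  0.376   0.0006]
0
```

View pics/top2.png

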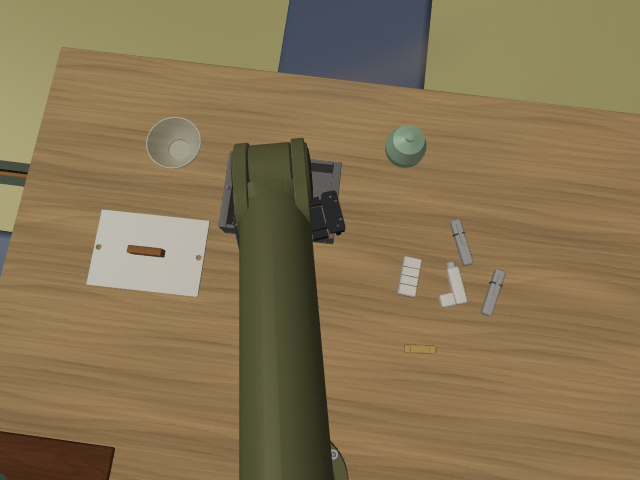

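The cover lies flat at (149,253), clear of the bowl, and the items are unmoved. Going to the first case.

>>> send_rows(xyz=[[-0.009,0.0415,0],[-0.009,0.0415,0],[-0.009,0.0415,0],[-0.009,0.0415,0],[-0.009,0.0415,0],[-0.009,0.0415,0],[-0.009,0.0415,0],[-0.009,0.0415,0],[-0.0085,0.044,0],[0,0,0],[0,0,0.02],[0,0,0.02],[0,0,0.02],[0,0,0.02],[0,0,0.02],[0,0,0]], rotation=[[0,0,0.004],[0,0,0],[0,0,0],[0,0,0],[0,0,0],[0,0,0],[0,0,0],[0,0,0],[0,0,0],[0,0,0],[0,0,0],[0,0,0],[0,0,0],[0,0,0],[0,0,0],[0,0,0]], jaw=[0.7,0.7,0.7,0.7,0.7,0.7,0.7,0.7,0.7,0.7,0.7,0.7,0.7,0.7,0.7,0.7])

```text
time_s: 13.75
tool_pos: [0.5592, -0.3077, 0.0969]
tool_rot: [-179.7, 0.2, 21.0]
force: [0.3, -0.0, -0.3]
grip_width: 0.0606
grasp_force: 0.0
```

```bash
python3 -c "
from h import *
go([.5623,-.3109,.0215],21)
c=env.read_camera('wrist');cv2.imwrite('pics/w2.png',c['image'])
a=np.radians(20.5);e=np.array([np.cos(a),np.sin(a)])
for d in(-.055,.055): print(proj(c,[*(np.array([.5623,-.3109])+d*e),.02]).round(1))"
```

```text
t 13.75 pos [ 0.5592 -0.3077  0.0969] rot [-179.71    0.2    20.98] w 0.0606 gf 0.0 F [ 0.3 -0.  -0.3]
turn [-0.005   0.0035 -0.0003] shift [0.0018 0.0041 0.0754]
[[326.  333.6]]
[[328.5 170.9]]
```

View pics/w2.png

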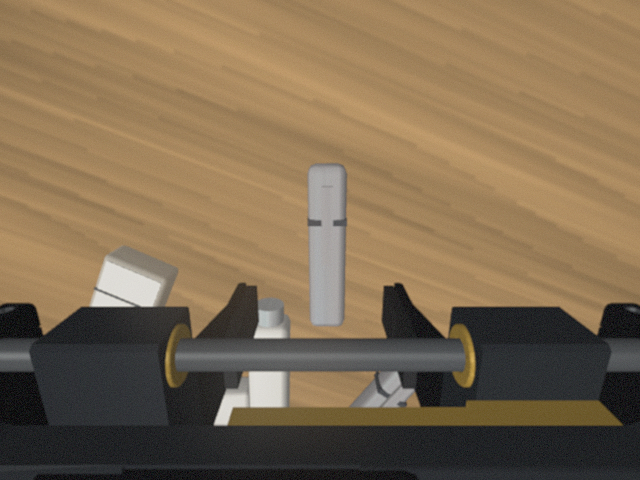

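The case is straight ahead at x≈327, rows 164–326, yaw aligned. Grip it.

>>> send_rows(xyz=[[0.004,0.003,0.02],[0,0,0.02],[0,0,0.015],[0,0,0.012],[0,0,0.0085],[0,0,0],[0,0,0],[0,0,0],[0,0,0],[0,0,0],[0,0,0],[0,0,0],[0,0,0],[0,0,0],[0,0,0]], rotation=[[0,0,0],[0,0,0],[0,0,0],[0,0,0],[0,0,0],[0,0,0],[0,0,0],[0,0,0],[0,0,0],[0,0,0],[0,0,0],[0,0,0],[0,0,0],[0,0,0],[0,0,0]], jaw=[0.7,0.7,0.7,0.7,0.7,0.7,0,0,0,0,0,0,0,0,0])

```text
time_s: 15.3
tool_pos: [0.5659, -0.311, 0.0246]
tool_rot: [180.0, -0.0, 20.8]
force: [-0.8, 0.0, 2.2]
grip_width: 0.0236
grasp_force: 30.0
```

```bash
sed -i 's/^BC=.*/BC=np.array([.6108,.1165]);BY=1.2/' h.py; python3 -c "
from h import *
print(box(-.05,.05),box(-.022,-.05),box(.04,.055),box(.045,-.044))
go([*box(-.05,.05),.2],91.2)"
```

```text
[0.55976384 0.16544191] [0.58985195 0.06605023] [0.64963939 0.17232563] [0.6567116  0.07345206]
t 15.3 pos [ 0.5659 -0.311   0.0246] rot [179.99  -0.    20.79] w 0.0236 gf 30.0 F [-0.8  0.   2.2]
turn [ 2.0000e-04  1.0000e-04 -1.2288e+00] shift [ 0.4765  0.0038 -0.1754]
```

>>> send_rows(xyz=[[0,0,-0.01],[0,0,-0.02],[0,0,-0.025],[0,0,-0.03],[0,0,-0.03],[0,0,-0.03],[0,0,-0.03],[0,0,0],[0,0,0],[0,0,0],[0,0,0],[0,0,0],[0.02,0,0],[0.04,0,0],[0.04,0,0],[0.04,0,0],[0.04,0,0],[0.04,0,0],[0.04,0,0],[0.04,0,0]], rotation=[[0,0,0],[0,0,0],[0,0,-0.127],[0,0,-0.1375],[0,0,-0.1375],[0,0,-0.1375],[0,0,-0.1375],[0,0,-0.1375],[0,0,-0.1375],[0,0,-0.1375],[0,0,-0.1375],[0,0,0],[0,0,0],[0,0,0],[0,0,0],[0,0,0],[0,0,0],[0,0,0],[0,0,0],[0,0,0]], jaw=[0,0,0,0,0,0,0,0,0,0,0,0,0,0,0,0,0,0,0,0])

```text
time_s: 17.3
tool_pos: [0.5591, -0.0078, 0.1997]
tool_rot: [180.0, 0.0, 91.0]
force: [0.2, -0.4, -0.8]
grip_width: 0.0237
grasp_force: 30.0
```

```bash
python3 -c "
from h import *
go([*box(-.05,.05),.035],91.2)"
```

```text
t 17.3 pos [ 0.5591 -0.0078  0.1997] rot [1.7999e+02 2.0000e-02 9.1000e+01] w 0.0237 gf 30.0 F [ 0.2 -0.4 -0.8]
turn [ 0.0002  0.0003 -0.0036] shift [0.1732 0.0043 0.1647]
```

>>> send_rows(xyz=[[0.04,0.002,0],[0.04,0.002,0],[0.04,0,0],[0.03,0,0],[0.015,0,0],[0,0,0.02],[0,0,0.03],[0,0,0.03],[0,0,0]], rotation=[[0,0,0],[0,0,0],[0,0,0],[0,0,0],[0,0,0],[0,0,0],[0,0,0],[0,0,0],[0,0,0]], jaw=[0,0,0,0,0,0,0,0,0])

```text
time_s: 18.2
tool_pos: [0.5569, 0.1541, 0.1156]
tool_rot: [-179.5, 0.1, 91.1]
force: [-0.3, 0.1, -0.4]
grip_width: 0.0239
grasp_force: 30.0
```

```bash
python3 -c "
from h import *
go([*box(-.05,.05),.035],91.2)"
```

```text
t 18.2 pos [0.5569 0.1541 0.1156] rot [-1.7954e+02  9.0000e-02  9.1060e+01] w 0.0239 gf 30.0 F [-0.3  0.1 -0.4]
turn [-0.008   0.0016 -0.0025] shift [0.0113 0.0031 0.0806]
```

>>> send_rows(xyz=[[0.012,0.007,0],[0,0,0],[0,0,0.02],[0,0,0.02],[0,0,0.015],[0,0,0.012],[0,0,0.008],[0,0,0.005],[0,0,0],[0,0,0]], rotation=[[0,0,0],[0,0,0],[0,0,0],[0,0,0],[0,0,0],[0,0,0],[0,0,0],[0,0,0],[0,0,0],[0,0,0]], jaw=[0,0,0,0,0,0,0,0,0,0])

```text
time_s: 19.2
tool_pos: [0.5681, 0.1663, 0.0399]
tool_rot: [180.0, -0.0, 91.1]
force: [0.2, 0.5, -0.8]
grip_width: 0.0235
grasp_force: 30.0
```

```bash
python3 -c "
from h import *
go([*box(-.046,.052),.035],91.2)"
```

```text
t 19.2 pos [0.5681 0.1663 0.0399] rot [ 1.7996e+02 -1.0000e-02  9.1090e+01] w 0.0235 gf 30.0 F [ 0.2  0.5 -0.8]
turn [ 0.0007 -0.0002 -0.002 ] shift [ 0.0014 -0.0044  0.0049]
```

>>> send_rows(xyz=[[0.001,-0.003,0.003],[0,0,0.002],[0,0,0],[0,0,0],[0,0,0],[0,0,0],[0,0,-0.005],[0,0,-0.015],[0,0,-0.03],[0,0,-0.04],[0,0,-0.04],[0,0,-0.03],[0,0,0]], rotation=[[0,0,0],[0,0,0],[0,0,0],[0,0,0],[0,0,0],[0,0,0],[0,0,0],[0,0,0],[0,0,0],[0,0,0],[0,0,0],[0,0,0],[0,0,0]], jaw=[0,0,0,0.38,0.38,0.38,0.38,0.38,0.38,0.5,0.7,0.7,0.7])

```text
time_s: 20.5
tool_pos: [0.5675, 0.1687, 0.201]
tool_rot: [179.4, -0.1, 91.1]
force: [-0.1, 0.4, 0.9]
grip_width: 0.0563
grasp_force: 0.0
```

```bash
python3 -c "
from h import *
go([.4585,-.393,.2],-12.8)
c=env.read_camera('wrist');cv2.imwrite('pics/w3.png',c['image'])"
```

```text
t 20.5 pos [0.5675 0.1687 0.201 ] rot [ 1.7942e+02 -1.0000e-01  9.1110e+01] w 0.0563 gf 0.0 F [-0.1  0.4  0.9]
turn [ 0.0056 -0.0103  1.8135] shift [0.0182 0.5719 0.001 ]
```

View pics/w3.png

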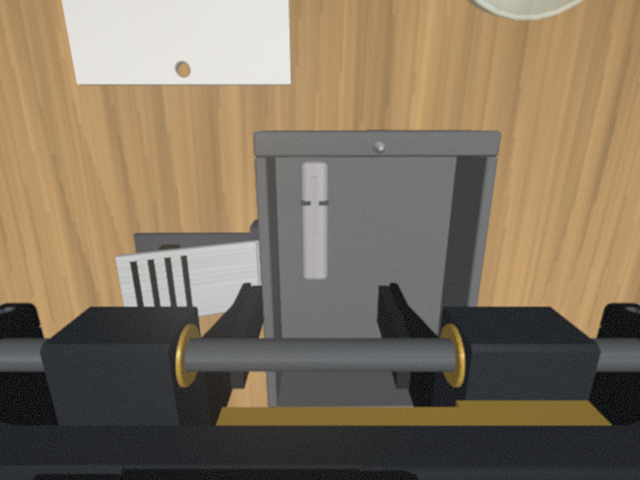

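Case 1 lies flat inside, at (315,220), close to the end wall. On to case 2.

>>> send_rows(xyz=[[0,0,0],[0,0,0],[0,0,0],[0,0,0],[0,0,0],[0,0,0],[0,0,0],[0,0,0],[0,0,0],[0,0,0],[0,0,0],[0,0,0],[0,0,0],[0.001,0.02,0],[0.001,0.04,0],[0.001,0.04,0],[0.001,0.04,0],[0.001,0.04,0],[0.001,0.04,0],[0.001,0.04,0]], rotation=[[0,0,0.1395],[0,0,0.1395],[0,0,0.1395],[0,0,0.1395],[0,0,0.1395],[0,0,0.1395],[0,0,0.1395],[0,0,0.1395],[0,0,0.1395],[0,0,0.1395],[0,0,0.1395],[0,0,0.1395],[0,0,0.1395],[0,0,0],[0,0,0],[0,0,0],[0,0,0],[0,0,0],[0,0,0],[0,0,0]], jaw=[0.7,0.7,0.7,0.7,0.7,0.7,0.7,0.7,0.7,0.7,0.7,0.7,0.7,0.7,0.7,0.7,0.7,0.7,0.7,0.7])

```text
time_s: 22.55
tool_pos: [0.5125, -0.0894, 0.1937]
tool_rot: [180.0, 0.1, -12.8]
force: [-0.4, -0.9, -0.1]
grip_width: 0.061
grasp_force: 0.0
```

```bash
cat >> h.py <<'E'
def changed():
    im=env.read_camera('top')['image'];o=cv2.imread('pics/top0.png')
    d=(cv2.absdiff(im,o).max(2)>40)
    print("changed pill,inh,case2,rest:",[int(d[y0:y1,x0:x1].sum()) for x0,y0,x1,y1 in((396,255,424,300),(437,260,468,308),(480,266,508,318),(402,342,440,356))])
    return im
E
python3 -c "
from h import *
changed();go([.4585,-.393,.1],-12.8)"
```

```text
changed pill,inh,case2,rest: [1246, 27, 0, 218]
t 22.6 pos [ 0.5108 -0.0982  0.1934] rot [ 1.7969e+02  1.2000e-01 -1.3350e+01] w 0.0608 gf 0.0 F [-1.1 -5.9  0.1]
turn [ 0.0054  0.0022 -0.0096] shift [0.0143 0.299  0.0934]
```

>>> send_rows(xyz=[[0.002,0.045,0],[0.002,0.045,0],[0.002,0.045,0],[0.002,0.045,0],[0.002,0.045,0.01],[0.002,0.035,0.02],[0.002,0.025,0.02],[0,0.005,0.02],[0,0,0.02],[0,0,0]], rotation=[[0,0,0],[0,0,0],[0,0,0],[0,0,0],[0,0,0],[0,0,0],[0,0,0],[0,0,0],[0,0,0],[0,0,0]], jaw=[0.7,0.7,0.7,0.7,0.7,0.7,0.7,0.7,0.7,0.7])

```text
time_s: 23.6
tool_pos: [0.4606, -0.3721, 0.1004]
tool_rot: [-179.8, 0.4, -12.8]
force: [-0.3, -0.5, -1.0]
grip_width: 0.0607
grasp_force: 0.0
```

```bash
python3 -c "
from h import *
changed();go([.4585,-.393,.0235],-12.8)"
```

```text
changed pill,inh,case2,rest: [0, 89, 827, 0]
t 23.65 pos [ 0.4619 -0.3726  0.1024] rot [-179.87    0.24  -12.8 ] w 0.061 gf 0.0 F [ 0.1 -0.9  0.9]
turn [-0.0023  0.0043 -0.0001] shift [0.0012 0.0207 0.0789]
```

>>> send_rows(xyz=[[0.001,0.019,0],[0,0,0.01],[0,0,0.02],[0,0,0.02],[0,0,0.015],[0,0,0.01],[0,0,0.003],[0,0,0],[0,0,0],[0,0,0],[0,0,0],[0,0,0],[0,0,0],[0,0,0],[0,0,0],[0,0,0]], rotation=[[0,0,0],[0,0,0],[0,0,0],[0,0,0],[0,0,0],[0,0,0],[0,0,0],[0,0,0],[0,0,0],[0,0,0],[0,0,0],[0,0,0],[0,0,0],[0,0,0],[0,0,0],[0,0,0]], jaw=[0.7,0.7,0.7,0.7,0.7,0.7,0.7,0,0,0,0,0,0,0,0,0])

```text
time_s: 25.25
tool_pos: [0.4602, -0.3927, 0.0268]
tool_rot: [180.0, -0.0, -12.8]
force: [-1.0, 1.0, 3.7]
grip_width: 0.0237
grasp_force: 29.9
```

```bash
python3 -c "
from h import *
print(box(-.018,-.052));go([*box(-.018,-.052),.2],91.2)"
```

```text
[0.59389295 0.06413444]
t 25.25 pos [ 0.4602 -0.3927  0.0268] rot [ 1.7999e+02 -2.0000e-02 -1.2810e+01] w 0.0237 gf 29.9 F [-1.   1.   3.7]
turn [ 4.0000e-04 -1.0000e-04 -1.8153e+00] shift [ 0.4539  0.1433 -0.1732]
```

>>> send_rows(xyz=[[0,0,-0.01],[0,0,-0.025],[0,0,-0.035],[0,0,-0.035],[0,0,-0.035],[0,0,-0.033],[0,0,0],[0,0,0],[0,0,0],[0,0,0],[0,0,0],[0,0,0],[0,0,0],[0,0,0],[0,0,0],[0.02,0.006,0],[0.038,0.012,0],[0.038,0.012,0],[0.038,0.012,0],[0.038,0.012,0]], rotation=[[0,0,0],[0,0,0],[0,0,-0.1396],[0,0,-0.1396],[0,0,-0.1396],[0,0,-0.1396],[0,0,-0.1396],[0,0,-0.1396],[0,0,-0.1396],[0,0,-0.1396],[0,0,-0.1396],[0,0,-0.1396],[0,0,-0.1396],[0,0,-0.1396],[0,0,-0.1396],[0,0,0],[0,0,0],[0,0,0],[0,0,0],[0,0,0]], jaw=[0,0,0,0,0,0,0,0,0,0,0,0,0,0,0,0,0,0,0,0])

```text
time_s: 27.25
tool_pos: [0.5105, -0.2183, 0.1998]
tool_rot: [180.0, 0.0, 91.1]
force: [0.5, 0.1, -0.1]
grip_width: 0.0241
grasp_force: 29.9
```

```bash
python3 -c "
from h import *
go([*box(-.018,-.052),.037],91.2)"
```

```text
t 27.25 pos [ 0.5105 -0.2183  0.1998] rot [1.7999e+02 4.0000e-02 9.1140e+01] w 0.0241 gf 29.9 F [ 0.5  0.1 -0.1]
turn [ 0.0001  0.0007 -0.0011] shift [0.2806 0.0893 0.1628]
```

>>> send_rows(xyz=[[0.038,0.012,0],[0.038,0.012,0],[0.038,0.012,0],[0.038,0.012,0],[0.038,0.012,0],[0.038,0.012,0],[0.03,0.01,0],[0.01,0.003,0.01],[0.003,0,0.02],[0,0,0.03],[0,0,0.03],[0,0,0],[0,0,0]], rotation=[[0,0,0],[0,0,0],[0,0,0],[0,0,0],[0,0,0],[0,0,0],[0,0,0],[0,0,0],[0,0,0],[0,0,0],[0,0,0],[0,0,0],[0,0,0]], jaw=[0,0,0,0,0,0,0,0,0,0,0,0,0])

```text
time_s: 28.55
tool_pos: [0.5896, 0.0521, 0.1094]
tool_rot: [-179.9, 0.0, 91.1]
force: [-0.2, 0.3, -0.3]
grip_width: 0.0239
grasp_force: 29.9
```

```bash
python3 -c "
from h import *
go([*box(-.018,-.052),.037],91.2)"
```

```text
t 28.55 pos [0.5896 0.0521 0.1094] rot [-1.7993e+02  3.0000e-02  9.1110e+01] w 0.0239 gf 29.9 F [-0.2  0.3 -0.3]
turn [-0.0012  0.0005 -0.0016] shift [0.0119 0.0045 0.0724]
```

>>> send_rows(xyz=[[0.011,0.002,0],[0,0,0],[0,0,0.02],[0,0,0.02],[0,0,0.015],[0,0,0.01],[0,0,0.005],[0,0,0],[0,0,0]], rotation=[[0,0,0],[0,0,0],[0,0,0],[0,0,0],[0,0,0],[0,0,0],[0,0,0],[0,0,0],[0,0,0]], jaw=[0,0,0,0,0,0,0,0,0])

```text
time_s: 29.45
tool_pos: [0.5923, 0.0642, 0.0401]
tool_rot: [179.9, -0.0, 91.2]
force: [0.8, -0.1, -1.1]
grip_width: 0.0237
grasp_force: 29.9
```

```bash
python3 -c "
from h import *
go([*box(-.018,-.052),.037],91.2)"
```

```text
t 29.45 pos [0.5923 0.0642 0.0401] rot [179.94  -0.    91.16] w 0.0237 gf 29.9 F [ 0.8 -0.1 -1.1]
turn [ 0.001  -0.     -0.0006] shift [-0.0001  0.0016  0.0031]
```

>>> send_rows(xyz=[[0,0,0.002],[0,0,0.002],[0,0,0],[0,0,0],[0,0,0],[0,0,0],[0,0,-0.005],[0,0,-0.015],[0,0,-0.03],[0,0,-0.04],[0,0,-0.04],[0,0,-0.03],[0,0,0],[0,0,0],[0,0,0],[0,0,0],[0,0,0],[0,0,0],[0,0,0],[0,0,0]], rotation=[[0,0,0],[0,0,0],[0,0,0],[0,0,0],[0,0,0],[0,0,0],[0,0,0],[0,0,0],[0,0,0],[0,0,0],[0,0,0],[0,0,0.139],[0,0,0.139],[0,0,0.139],[0,0,0.139],[0,0,0.139],[0,0,0.139],[0,0,0.139],[0,0,0.139],[0,0,0.139]], jaw=[0,0,0,0.38,0.38,0.38,0.38,0.38,0.38,0.5,0.7,0.7,0.75,0.75,0.75,0.75,0.75,0.75,0.75,0.75])

```text
time_s: 31.45
tool_pos: [0.5919, 0.0645, 0.197]
tool_rot: [180.0, -0.1, 19.2]
force: [-0.4, -0.1, -0.8]
grip_width: 0.0653
grasp_force: 0.0
```

```bash
python3 -c "
from h import *
changed();go([.473,-.3025,.2],19.5)"
```

```text
changed pill,inh,case2,rest: [0, 26, 349, 0]
t 31.5 pos [0.5919 0.0644 0.197 ] rot [ 1.7997e+02 -9.0000e-02  1.8890e+01] w 0.0654 gf 0.0 F [-0.8  0.   0.4]
turn [ 0.0005 -0.0015 -0.0106] shift [-0.2346  0.3061 -0.003 ]
```

>>> send_rows(xyz=[[-0.02,0.025,0],[-0.028,0.037,0],[-0.028,0.037,0],[-0.028,0.037,0],[-0.028,0.037,0],[-0.028,0.037,0.01],[-0.028,0.036,0.02],[-0.025,0.032,0.02],[-0.015,0.02,0.02],[-0.0065,0.008,0.02],[0,0,0.01],[0,0,0],[0,0,0]], rotation=[[0,0,-0.01],[0,0,0],[0,0,0],[0,0,0],[0,0,0],[0,0,0],[0,0,0],[0,0,0],[0,0,0],[0,0,0],[0,0,0],[0,0,0],[0,0,0]], jaw=[0.75,0.75,0.75,0.75,0.75,0.75,0.75,0.75,0.75,0.75,0.75,0.75,0.75])

```text
time_s: 32.8
tool_pos: [0.4774, -0.3024, 0.0965]
tool_rot: [180.0, -0.1, 20.2]
force: [0.3, -0.2, 0.2]
grip_width: 0.0655
grasp_force: 0.0
```

```bash
python3 -c "
from h import *
go([.473,-.3025,.0235],19.5)
c=env.read_camera('wrist');cv2.imwrite('pics/w4.png',c['image'])
a=np.radians(19.5);e=np.array([np.cos(a),np.sin(a)]);n=np.array([-e[1],e[0]])
for X,Y in((-.0425,-.014),(.0425,-.014),(.0425,.014),(-.0425,.046)): print(proj(c,[*(np.array([.4617,-.3065])+X*e+Y*n),.026]).round(1))"
```

```text
t 32.8 pos [ 0.4774 -0.3024  0.0965] rot [ 1.7997e+02 -8.0000e-02  2.0230e+01] w 0.0655 gf 0.0 F [ 0.3 -0.2  0.2]
turn [ 0.0005 -0.0014  0.0127] shift [-0.0042 -0.0014  0.073 ]
[[337.9 346.7]]
[[341.7 224.1]]
[[295.1 223.5]]
[[248.4 345.7]]
```

View pics/w4.png

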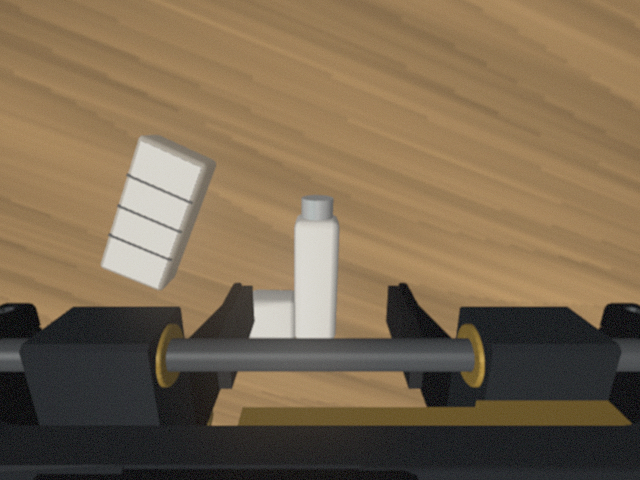

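The inhaler body spans x 295–338 with its top edge at row 218 and the mouthpiece from row 290. It's aligned, and TCP is about 13 mm up the body. Grip it.

>>> send_rows(xyz=[[0,-0.001,0.015],[0,0,0.02],[0,0,0.015],[0,0,0.012],[0,0,0.008],[0,0,0.003],[0,0,0],[0,0,0],[0,0,0],[0,0,0],[0,0,0],[0,0,0],[0,0,0],[0,0,0],[0,0,0],[0,0,0]], rotation=[[0,0,0],[0,0,0],[0,0,0],[0,0,0],[0,0,0],[0,0,0],[0,0,0],[0,0,0],[0,0,0],[0,0,0],[0,0,0],[0,0,0],[0,0,0],[0,0,0],[0,0,0],[0,0,0]], jaw=[0.75,0.75,0.75,0.75,0.75,0.75,0.75,0,0,0,0,0,0,0,0,0])

```text
time_s: 34.45
tool_pos: [0.4758, -0.3027, 0.0226]
tool_rot: [180.0, 0.0, 20.1]
force: [-0.8, 0.8, 2.3]
grip_width: 0.0278
grasp_force: 30.0
```

```bash
python3 -c "
from h import *
print(box(.046,-.042));go([*box(.046,-.042),.2],91.2)"
```

```text
[0.65766949 0.07547256]
t 34.45 pos [ 0.4758 -0.3027  0.0226] rot [180.     0.    20.06] w 0.0278 gf 30.0 F [-0.8  0.8  2.3]
turn [ 0.0000e+00  1.0000e-04 -1.2416e+00] shift [ 0.3743  0.1898 -0.1774]
```

>>> send_rows(xyz=[[0,0,-0.01],[0,0,-0.025],[0,0,-0.035],[0,0,-0.035],[0,0,-0.035],[0,0,-0.037],[0,0,0],[0,0,0],[0,0,0],[0,0,0],[0,0,0],[0.018,0.009,0],[0.034,0.0172,0],[0.034,0.0172,0],[0.034,0.0172,0],[0.034,0.0172,0],[0.034,0.0172,0],[0.034,0.0172,0],[0.034,0.0172,0],[0.034,0.0172,0]], rotation=[[0,0,0],[0,0,0],[0,0,-0.138],[0,0,-0.138],[0,0,-0.138],[0,0,-0.138],[0,0,-0.138],[0,0,-0.138],[0,0,-0.138],[0,0,-0.138],[0,0,-0.138],[0,0,0],[0,0,0],[0,0,0],[0,0,0],[0,0,0],[0,0,0],[0,0,0],[0,0,0],[0,0,0]], jaw=[0,0,0,0,0,0,0,0,0,0,0,0,0,0,0,0,0,0,0,0])

```text
time_s: 36.45
tool_pos: [0.6166, -0.0085, 0.2]
tool_rot: [180.0, 0.0, 91.2]
force: [0.1, -0.5, -0.8]
grip_width: 0.0278
grasp_force: 30.0
```

>>> send_rows(xyz=[[0.034,0.0172,0],[0.03,0.015,0],[0.015,0.008,0],[0.005,0.003,0],[0,0,0],[0,0,0.02],[0,0,0.03],[0,0,0.03],[0,0,0],[0,0,0],[0,0,0]], rotation=[[0,0,0],[0,0,0],[0,0,0],[0,0,0],[0,0,0],[0,0,0],[0,0,0],[0,0,0],[0,0,0],[0,0,0],[0,0,0]], jaw=[0,0,0,0,0,0,0,0,0,0,0])

```text
time_s: 37.55
tool_pos: [0.6587, 0.0743, 0.1217]
tool_rot: [179.8, 0.0, 91.1]
force: [-0.7, -0.1, -0.6]
grip_width: 0.0281
grasp_force: 30.0
```

```bash
python3 -c "
from h import *
go([*box(.046,-.042),.034],91.2);changed()"
```

```text
t 37.55 pos [0.6587 0.0743 0.1217] rot [1.7982e+02 2.0000e-02 9.1140e+01] w 0.0281 gf 30.0 F [-0.7 -0.1 -0.6]
turn [ 0.0031  0.0003 -0.0011] shift [ 0.0011 -0.001   0.0877]
changed pill,inh,case2,rest: [0, 675, 341, 0]
```

>>> send_rows(xyz=[[0,-0.001,0.02],[0,0,0.02],[0,0,0.02],[0,0,0.013],[0,0,0.009],[0,0,0.005],[0,0,0.001],[0,0,0],[0,0,0],[0,0,0],[0,0,0],[0,0,0],[0,0,0],[0,0,-0.005],[0,0,-0.015],[0,0,-0.03],[0,0,-0.04],[0,0,-0.04],[0,0,-0.035],[0,0,0]], rotation=[[0,0,0],[0,0,0],[0,0,0],[0,0,0],[0,0,0],[0,0,0],[0,0,0],[0,0,0],[0,0,0],[0,0,0],[0,0,0],[0,0,0],[0,0,0],[0,0,0],[0,0,0],[0,0,0],[0,0,0],[0,0,0],[0,0,0],[0,0,0]], jaw=[0,0,0,0,0,0,0,0,0.4,0.4,0.4,0.4,0.4,0.4,0.4,0.4,0.5,0.7,0.9,0.9])

```text
time_s: 39.6
tool_pos: [0.6598, 0.0764, 0.2046]
tool_rot: [179.3, -0.1, 91.2]
force: [2.1, 0.1, -0.0]
grip_width: 0.0592
grasp_force: 0.0
```

```bash
python3 -c "
from h import *
changed();go([.469,-.1975,.2],-4)"
```

```text
changed pill,inh,case2,rest: [0, 674, 347, 0]
t 39.65 pos [0.6585 0.076  0.2014] rot [ 1.7956e+02 -2.0000e-02  9.1230e+01] w 0.0632 gf 0.0 F [-0.2  0.  -0.7]
turn [ 0.0054 -0.0067  1.6621] shift [-0.1699  0.2861  0.0014]
```

>>> send_rows(xyz=[[0,0,0],[0,0,0],[0,0,0],[0,0,0],[0,0,0],[0,0,0],[0,0,0],[0,0,0],[0,0,0],[0,0,0],[0,0,0],[0,0,0],[-0.01,0.016,0],[-0.023,0.039,0],[-0.023,0.039,0],[-0.023,0.039,0],[-0.023,0.039,0.01],[-0.023,0.039,0.02],[-0.023,0.039,0.02],[-0.014,0.025,0.02]], rotation=[[0,0,0.1387],[0,0,0.1387],[0,0,0.1387],[0,0,0.1387],[0,0,0.1387],[0,0,0.1387],[0,0,0.1387],[0,0,0.1387],[0,0,0.1387],[0,0,0.1387],[0,0,0.1387],[0,0,0.1387],[0,0,0],[0,0,0],[0,0,0],[0,0,0],[0,0,0],[0,0,0],[0,0,0],[0,0,0]], jaw=[0.9,0.9,0.9,0.9,0.9,0.9,0.9,0.9,0.9,0.9,0.9,0.9,0.9,0.9,0.9,0.9,0.9,0.9,0.9,0.9])

```text
time_s: 41.65
tool_pos: [0.472, -0.1904, 0.1255]
tool_rot: [179.9, 0.1, -4.3]
force: [0.2, -0.6, 0.2]
grip_width: 0.0784
grasp_force: 0.0
```

>>> send_rows(xyz=[[-0.008,0.011,0.02],[0,0,0.01],[0,0,0],[0,0,0]], rotation=[[0,0,0],[0,0,0],[0,0,0],[0,0,0]], jaw=[0.9,0.9,0.9,0.9])

```text
time_s: 42.05
tool_pos: [0.4675, -0.1964, 0.0969]
tool_rot: [-180.0, -0.0, -4.0]
force: [0.2, 1.6, 0.2]
grip_width: 0.0783
grasp_force: 0.0
```

```bash
python3 -c "
from h import *
go([.469,-.1975,.0225],-4.2)
c=env.read_camera('wrist');im=c['image'];cv2.imwrite('pics/w5.png',im)
a=np.radians(-4.2);e=np.array([np.cos(a),np.sin(a)]);n=np.array([-e[1],e[0]])
for X,Y in((-.045,.021),(.045,.021),(.045,-.021),(-.045,-.021)): print(proj(c,[*(np.array([.467,-.198])+X*e+Y*n),.024]).round(1))
g=((im.min(2)>170)*255).astype(np.uint8)[:325];n,l,s,ce=cv2.connectedComponentsWithStats(g)
for i in range(1,n):
  if s[i][4]>300: print(s[i])
"
```

```text
t 42.05 pos [ 0.4675 -0.1964  0.0969] rot [-1.7998e+02 -4.0000e-02 -4.0100e+00] w 0.0783 gf 0.0 F [0.2 1.6 0.2]
turn [-0.0004 -0.0007  0.0033] shift [0.0016 0.0009 0.0744]
[[290.7 326.9]]
[[287.5 192.7]]
[[358.4 192.9]]
[[353.7 327.1]]
[ 288  194   63   36 2118]
[ 288  232   61   29 1670]
[ 289  263   59   27 1535]
[ 290  292   57   30 1671]
```

>>> send_rows(xyz=[[0.002,0,0.015],[0,0,0.02],[0,0,0.015],[0,0,0.012],[0,0,0.008],[0,0,0.004],[0,0,0],[0,0,0],[0,0,0],[0,0,0],[0,0,0],[0,0,0],[0,0,0],[0,0,0],[0,0,0],[0,0,0]], rotation=[[0,0,0],[0,0,0],[0,0,0],[0,0,0],[0,0,0],[0,0,0],[0,0,0],[0,0,0],[0,0,0],[0,0,0],[0,0,0],[0,0,0],[0,0,0],[0,0,0],[0,0,0],[0,0,0]], jaw=[0.9,0.9,0.9,0.9,0.9,0.9,0.9,0.3,0.3,0.3,0.3,0.3,0.3,0.3,0.3,0.3])

```text
time_s: 43.7
tool_pos: [0.4684, -0.1979, 0.0226]
tool_rot: [180.0, -0.0, -4.1]
force: [-0.3, 0.9, 1.5]
grip_width: 0.0414
grasp_force: 30.0
```

```bash
python3 -c "
from h import *
print(box(.038,.055));go([*box(.038,.055),.2],91.2)"
```

```text
[0.64763983 0.17228375]
t 43.7 pos [ 0.4684 -0.1979  0.0226] rot [180.    -0.    -4.14] w 0.0414 gf 30.0 F [-0.3  0.9  1.5]
turn [ 1.000e-04  0.000e+00 -1.664e+00] shift [ 0.3664  0.187  -0.1774]
```

>>> send_rows(xyz=[[0,0,-0.01],[0,0,-0.025],[0,0,-0.035],[0,0,-0.035],[0,0,-0.035],[0,0,-0.037],[0,0,0],[0,0,0],[0,0,0],[0,0,0],[0,0,0],[0,0,0],[0,0,0],[0,0,0],[0.018,0.009,0],[0.034,0.0173,0],[0.034,0.0173,0],[0.034,0.0173,0],[0.034,0.0173,0],[0.034,0.0173,0]], rotation=[[0,0,0],[0,0,0],[0,0,-0.1387],[0,0,-0.1387],[0,0,-0.1387],[0,0,-0.1387],[0,0,-0.1387],[0,0,-0.1387],[0,0,-0.1387],[0,0,-0.1387],[0,0,-0.1387],[0,0,-0.1387],[0,0,-0.1387],[0,0,-0.1387],[0,0,0],[0,0,0],[0,0,0],[0,0,0],[0,0,0],[0,0,0]], jaw=[0.3,0.3,0.3,0.3,0.3,0.3,0.3,0.3,0.3,0.3,0.3,0.3,0.3,0.3,0.3,0.3,0.3,0.3,0.3,0.3])

```text
time_s: 45.7
tool_pos: [0.5602, -0.0067, 0.2]
tool_rot: [180.0, 0.0, 91.2]
force: [0.5, -0.0, -1.0]
grip_width: 0.0418
grasp_force: 30.0
```

>>> send_rows(xyz=[[0.034,0.0173,0],[0.034,0.0173,0],[0.034,0.0173,0],[0.034,0.0173,0],[0.026,0.013,0],[0.014,0.007,0],[0.0024,0.0013,0],[0,0,0],[0,0,0.02],[0,0,0.03],[0,0,0.03],[0,0,0],[0,0,0],[0,0,0]], rotation=[[0,0,0],[0,0,0],[0,0,0],[0,0,0],[0,0,0],[0,0,0],[0,0,0],[0,0,0],[0,0,0],[0,0,0],[0,0,0],[0,0,0],[0,0,0],[0,0,0]], jaw=[0.3,0.3,0.3,0.3,0.3,0.3,0.3,0.3,0.3,0.3,0.3,0.3,0.3,0.3])

```text
time_s: 47.1
tool_pos: [0.6477, 0.1718, 0.1218]
tool_rot: [179.8, -0.0, 91.1]
force: [-0.2, -0.4, 0.0]
grip_width: 0.0412
grasp_force: 30.0
```

```bash
python3 -c "
from h import *
go([*box(.038,.055),.034],91.2)"
```

```text
t 47.1 pos [0.6477 0.1718 0.1218] rot [ 1.7981e+02 -2.0000e-02  9.1150e+01] w 0.0412 gf 30.0 F [-0.2 -0.4  0. ]
turn [ 0.0033 -0.0003 -0.0009] shift [ 0.0005 -0.0001  0.0878]
```

>>> send_rows(xyz=[[0,0,0.02],[0,0,0.02],[0,0,0.02],[0,0,0.013],[0,0,0.009],[0,0,0.005],[0,0,0.001],[0,0,0],[0,0,0],[0,0,0],[0,0,0],[0,0,0],[0,0,-0.005],[0,0,-0.015],[0,0,-0.03],[0,0,-0.04],[0,0,-0.04],[0,0,-0.035],[0,0,0],[0,0,0]], rotation=[[0,0,0],[0,0,0],[0,0,0],[0,0,0],[0,0,0],[0,0,0],[0,0,0],[0,0,0],[0,0,0],[0,0,0],[0,0,0],[0,0,0],[0,0,0],[0,0,0],[0,0,0],[0,0,0],[0,0,0],[0,0,0],[0,0,0],[0,0,0]], jaw=[0.3,0.3,0.3,0.3,0.3,0.3,0.3,0.3,0.54,0.54,0.54,0.54,0.54,0.54,0.54,0.54,0.54,0.54,0.54,0.54])

```text
time_s: 49.1
tool_pos: [0.6471, 0.1727, 0.1988]
tool_rot: [179.8, -0.0, 91.2]
force: [0.4, 0.6, -1.1]
grip_width: 0.0472
grasp_force: 0.0
```

```bash
python3 -c "
from h import *
go([.4494,.4099,.1],91.15)"
```

```text
t 49.1 pos [0.6471 0.1727 0.1988] rot [ 1.798e+02 -3.000e-02  9.123e+01] w 0.0472 gf 0.0 F [ 0.4  0.6 -1.1]
turn [ 0.0035 -0.0005  0.0014] shift [ 0.2411 -0.1929  0.0988]
```

>>> send_rows(xyz=[[0.018,-0.0145,0],[0.035,-0.028,0],[0.035,-0.028,0],[0.035,-0.028,0],[0.035,-0.028,0],[0.035,-0.028,0.01],[0.028,-0.0225,0.02],[0.015,-0.0119,0.02],[0.005,-0.004,0.02],[0,0,0.02],[0,0,0.009],[0,0,0],[0,0,0]], rotation=[[0,0,0],[0,0,0],[0,0,0],[0,0,0],[0,0,0],[0,0,0],[0,0,0],[0,0,0],[0,0,0],[0,0,0],[0,0,0],[0,0,0],[0,0,0]], jaw=[0.6,0.6,0.6,0.6,0.6,0.6,0.6,0.6,0.6,0.6,0.6,0.6,0.6], newtons=45)

```text
time_s: 50.4
tool_pos: [0.4488, 0.409, 0.0976]
tool_rot: [-180.0, 0.0, 91.2]
force: [-0.7, -1.0, -0.2]
grip_width: 0.0522
grasp_force: 0.0
```

```bash
python3 -c "
from h import *
go([.4494,.4099,.0325],91.15)
im=changed();cv2.imwrite('pics/t4.png',im)"
```

```text
t 50.4 pos [0.4488 0.409  0.0976] rot [-1.800e+02  1.000e-02  9.119e+01] w 0.0522 gf 0.0 F [-0.7 -1.  -0.2]
turn [-0.0001  0.0001  0.0006] shift [0.0009 0.0006 0.0651]
changed pill,inh,case2,rest: [639, 678, 354, 0]
```

View pics/t4.png

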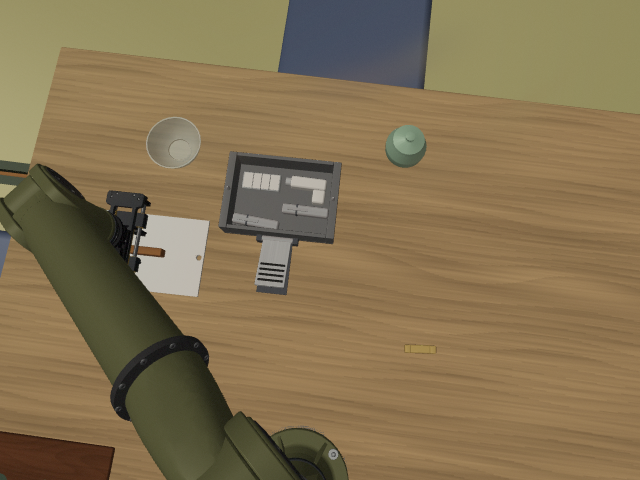

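All four items lie flat in the box, the table is clear of them, and the bowl, jar and rest are unmoved. Pick up the cover.

>>> send_rows(xyz=[[0.001,0.0006,0.015],[0,0,0.02],[0,0,0.013],[0,0,0.01],[0,0,0.005],[0,0,0.002],[0,0,0],[0,0,0],[0,0,0],[0,0,0],[0,0,0],[0,0,0],[0,0,0],[0,0,0],[0,0,0],[0,0,0],[0,0,0]], rotation=[[0,0,0],[0,0,0],[0,0,0],[0,0,0],[0,0,0],[0,0,0],[0,0,0],[0,0,0],[0,0,0],[0,0,0],[0,0,0],[0,0,0],[0,0,0],[0,0,0],[0,0,0],[0,0,0],[0,0,0]], jaw=[0.6,0.6,0.6,0.6,0.6,0.6,0.6,0,0,0,0,0,0,0,0,0,0], newtons=45)

```text
time_s: 52.15
tool_pos: [0.4492, 0.4102, 0.0325]
tool_rot: [180.0, 0.0, 91.2]
force: [1.0, -0.4, 2.0]
grip_width: 0.0173
grasp_force: 45.0
```

```bash
python3 -c "
from h import *
go([.6108,.1154,.2],91.15)"
```

```text
t 52.15 pos [0.4492 0.4102 0.0325] rot [179.99   0.    91.22] w 0.0173 gf 45.0 F [ 1.  -0.4  2. ]
turn [0.0002 0.     0.0012] shift [-0.298   0.1557 -0.1675]
```

>>> send_rows(xyz=[[0,0,-0.005],[0,0,-0.015],[0,0,-0.025],[0,0,-0.03],[0,0,-0.03],[0,0,-0.03],[0,0,-0.03],[0,0,0],[-0.015,0.008,0],[-0.03,0.0157,0],[-0.03,0.0157,0],[-0.03,0.0157,0],[-0.03,0.0157,0],[-0.03,0.0157,0],[-0.03,0.0157,0],[-0.03,0.0157,0],[-0.03,0.0157,0],[-0.025,0.013,0],[-0.015,0.008,0],[-0.003,0.0015,0]], rotation=[[0,0,0],[0,0,0],[0,0,0],[0,0,0],[0,0,0],[0,0,0],[0,0,0],[0,0,0],[0,0,0],[0,0,0],[0,0,0],[0,0,0],[0,0,0],[0,0,0],[0,0,0],[0,0,0],[0,0,0],[0,0,0],[0,0,0],[0,0,0]], jaw=[0,0,0,0,0,0,0,0,0,0,0,0,0,0,0,0,0,0,0,0])

```text
time_s: 54.15
tool_pos: [0.6118, 0.1127, 0.196]
tool_rot: [-179.9, 0.1, 91.0]
force: [-0.6, 0.2, -5.4]
grip_width: 0.0172
grasp_force: 45.0
```

>>> send_rows(xyz=[[0,0,0.01],[0,0,0.02],[0,0,0.015],[0,0,0.01],[0,0,0],[0,0,0],[0,0,0],[0,0,0]], rotation=[[0,0,0],[0,0,0],[0,0,0],[0,0,0],[0,0,0],[0,0,0],[0,0,0],[0,0,0]], jaw=[0,0,0,0,0,0,0,0])

```text
time_s: 54.95
tool_pos: [0.6121, 0.1158, 0.1434]
tool_rot: [179.9, -0.0, 91.2]
force: [0.4, 0.5, -5.1]
grip_width: 0.0179
grasp_force: 45.0
```

```bash
python3 -c "
from h import *
go([.6108,.1157,.1023],91.15)"
```

```text
t 54.95 pos [0.6121 0.1158 0.1434] rot [ 1.799e+02 -1.000e-02  9.122e+01] w 0.0179 gf 45.0 F [ 0.4  0.5 -5.1]
turn [ 0.0017 -0.0002  0.0012] shift [-0.0001 -0.0013  0.0411]
```

>>> send_rows(xyz=[[0,-0.001,0],[0,0,0.006],[0,0,0.006],[0,0,0.005],[0,0,0.004],[0,0,0.003],[0,0,0],[0,0,0],[0,0,0]], rotation=[[0,0,0],[0,0,0],[0,0,0],[0,0,0],[0,0,0],[0,0,0],[0,0,0],[0,0,0],[0,0,0]], jaw=[0,0,0,0,0,0,0,0,0])

```text
time_s: 55.85
tool_pos: [0.6107, 0.1156, 0.1187]
tool_rot: [180.0, -0.0, 91.2]
force: [-0.3, 0.0, -5.3]
grip_width: 0.0176
grasp_force: 45.0
```

```bash
python3 -c "
from h import *
go([.6108,.1157,.1023],91.15)
c=env.read_camera('wrist');im=c['image'];crop(im,240,20,420,150,4,'pics/w6.png')
c=env.read_camera('scene');im2=c['image'];crop(im2,300,170,450,310,4,'pics/s6.png')"
```

```text
t 55.85 pos [0.6107 0.1156 0.1187] rot [179.97  -0.    91.22] w 0.0176 gf 45.0 F [-0.3  0.  -5.3]
turn [ 0.0005 -0.      0.0012] shift [0.0001 0.0001 0.0164]
```

View pics/w6.png

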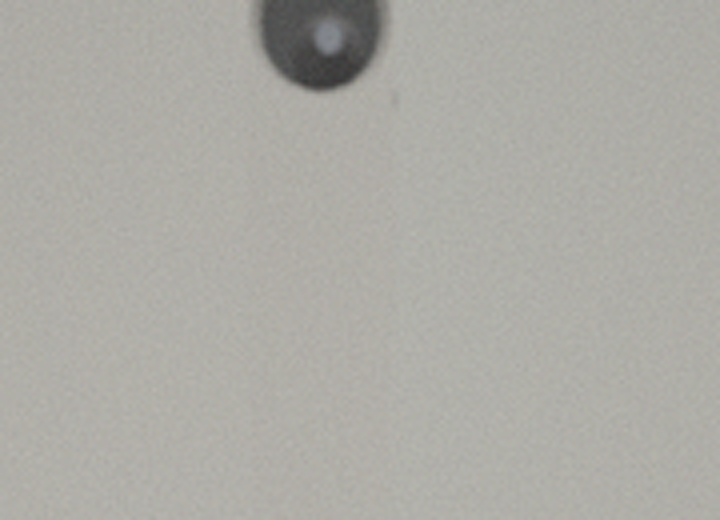

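The pin tip (328,37) sits near the middle of the far hole (centre ~(321,30) in the crop), less than 1 mm off. Lowering onto the rim.

>>> send_rows(xyz=[[0,0,0.003],[0,0,0.003],[0,0,0.003],[0,0,0.003],[0,0,0.002],[0,0,0.001],[0,0,0],[0,0,0]], rotation=[[0,0,0],[0,0,0],[0,0,0],[0,0,0],[0,0,0],[0,0,0],[0,0,0],[0,0,0]], jaw=[0,0,0,0,0,0,0,0])

```text
time_s: 56.75
tool_pos: [0.6105, 0.1156, 0.1035]
tool_rot: [180.0, 0.0, 91.2]
force: [1.1, 0.3, -3.6]
grip_width: 0.0176
grasp_force: 45.0
```

>>> send_rows(xyz=[[0,0,0.001],[0,0,0.0005],[0,0,0],[0,0,0]], rotation=[[0,0,0],[0,0,0],[0,0,0],[0,0,0]], jaw=[0,0,0,0])

```text
time_s: 57.15
tool_pos: [0.6107, 0.1156, 0.1025]
tool_rot: [180.0, 0.0, 91.2]
force: [-1.3, -0.5, -0.3]
grip_width: 0.0177
grasp_force: 45.0
```

>>> send_rows(xyz=[[0,0,0],[0,0,0],[0,0,0],[0,0,0],[0,0,0],[0,0,0],[0,0,-0.004],[0,0,-0.01],[0,0,-0.02],[0,0,-0.03],[0,0,-0.03],[0,0,-0.006],[0,0,0],[0,0,0]], rotation=[[0,0,0],[0,0,0],[0,0,0],[0,0,0],[0,0,0],[0,0,0],[0,0,0],[0,0,0],[0,0,0],[0,0,0],[0,0,0],[0,0,0],[0,0,0],[0,0,0]], jaw=[0.25,0.5,0.5,0.5,0.5,0.5,0.5,0.5,0.5,0.5,0.5,0.5,0,0])

```text
time_s: 58.55
tool_pos: [0.6099, 0.1154, 0.2011]
tool_rot: [-179.9, 0.0, 91.2]
force: [-0.6, 0.5, 0.2]
grip_width: 0.0347
grasp_force: 0.0
```

```bash
python3 -c "
from h import *
im=cv2.imread('pics/t4.png');c=env.read_camera('top')
g=im[255:292,245:305].min(2);
ys,xs=np.where(g<45)
for y in range(260,290,3): print(y,[int(v) for v in im[y,250:300].max(1)])
for u,v in((271,272),(265,238),(297,244),(277,244)): print((u,v),ray(c,(u,v),.05).round(4))
w=np.load('w1.npz');print('wrist pad',ray(w,[(109,223),(60,188),(72,265)],.055).round(4))
print(box(-.182,0));go([*box(-.182,0),.1],91.2)"
```

```text
260 [135, 136, 135, 137, 136, 136, 136, 136, 137, 157, 156, 156, 154, 154, 154, 155, 154, 157, 158, 156, 157, 155, 156, 154, 158, 160, 156, 157, 158, 159, 156, 157, 157, 155, 155, 156, 157, 152, 72, 69, 88, 140, 142, 142, 142, 142, 144, 144, 144, 144]
263 [139, 139, 138, 138, 139, 139, 139, 140, 152, 155, 67, 32, 31, 27, 30, 27, 30, 28, 33, 66, 64, 67, 98, 128, 130, 129, 155, 156, 156, 157, 155, 158, 155, 156, 154, 155, 156, 115, 66, 68, 100, 145, 145, 145, 145, 144, 143, 144, 142, 142]
266 [145, 144, 145, 144, 143, 146, 143, 129, 157, 156, 156, 152, 151, 153, 154, 152, 157, 156, 154, 156, 155, 157, 154, 156, 158, 155, 155, 128, 130, 129, 96, 66, 67, 69, 44, 130, 153, 74, 68, 64, 142, 143, 142, 141, 142, 143, 142, 142, 144, 142]
269 [149, 148, 148, 149, 148, 148, 149, 155, 155, 129, 64, 67, 68, 38, 37, 35, 34, 35, 34, 30, 30, 30, 32, 29, 32, 30, 64, 64, 66, 97, 127, 127, 129, 154, 155, 155, 119, 66, 68, 83, 142, 141, 142, 141, 140, 139, 140, 140, 141, 142]
272 [138, 137, 137, 140, 143, 147, 151, 156, 129, 128, 126, 124, 152, 155, 152, 155, 155, 154, 156, 157, 155, 154, 156, 156, 155,
[... 1043 characters left out ...]
 144, 144, 144, 144, 146, 146, 147, 145, 146]
287 [149, 148, 149, 148, 149, 148, 127, 70, 69, 69, 68, 71, 69, 71, 67, 68, 71, 69, 70, 70, 67, 54, 74, 74, 81, 83, 91, 95, 97, 100, 102, 106, 113, 104, 67, 70, 70, 100, 140, 140, 140, 139, 137, 138, 138, 137, 140, 139, 141, 140]
(271, 272) [[0.434  0.1135 0.05  ]]
(265, 238) [[0.5085 0.1385 0.05  ]]
(297, 244) [[0.5041 0.0648 0.05  ]]
(277, 244) [[0.4984 0.1096 0.05  ]]
wrist pad [[0.4357 0.1186 0.055 ]
 [0.4012 0.1462 0.055 ]
 [0.3992 0.081  0.055 ]]
[0.42883992 0.11268848]
t 58.6 pos [0.6096 0.1153 0.2005] rot [-1.7987e+02  3.0000e-02  9.1230e+01] w 0.0306 gf 0.0 F [ 0.3 -0.2  0.2]
turn [-0.0023  0.0005  0.0004] shift [ 0.0012 -0.1808  0.1005]
```

>>> send_rows(xyz=[[0,-0.015,0],[0,-0.03,0],[0,-0.035,0],[0,-0.035,0],[0,-0.03,0],[0,-0.022,0],[0,-0.012,0],[0,0,0.02],[0,0,0.03],[0,0,0.03],[0,0,0.02],[0,0,0.008],[0,0,0],[0,0,0],[0,0,0]], rotation=[[0,0,0],[0,0,0],[0,0,0],[0,0,0],[0,0,0],[0,0,0],[0,0,0],[0,0,0],[0,0,0],[0,0,0],[0,0,0],[0,0,0],[0,0,0],[0,0,0],[0,0,0]], jaw=[0,0,0,0,0,0,0,0,0,0,0,0,0,0,0])

```text
time_s: 60.1
tool_pos: [0.4325, 0.112, 0.095]
tool_rot: [179.9, -0.0, 91.2]
force: [-0.1, -0.3, 0.4]
grip_width: -0.0003
grasp_force: 0.0
```

```bash
python3 -c "
from h import *
go([.431,.113,.043],91.2)"
```

```text
t 60.1 pos [0.4325 0.112  0.095 ] rot [ 1.7988e+02 -1.0000e-02  9.1210e+01] w -0.0003 gf 0.0 F [-0.1 -0.3  0.4]
turn [ 0.0021 -0.0003  0.0002] shift [ 0.001  -0.0015  0.052 ]
```

>>> send_rows(xyz=[[0.001,-0.001,0.005],[0,0,0.005],[0,0,0.005],[0,0,0.005],[0,0,0.005],[0,0,0.005],[0,0,0.005],[0,0,0.005],[0,0,0.005],[0,0,0.003],[0,0,0.002],[0,0,0],[0,0,0]], rotation=[[0,0,0],[0,0,0],[0,0,0],[0,0,0],[0,0,0],[0,0,0],[0,0,0],[0,0,0],[0,0,0],[0,0,0],[0,0,0],[0,0,0],[0,0,0]], jaw=[0,0,0,0,0,0,0,0,0,0,0,0,0])

```text
time_s: 61.4
tool_pos: [0.4286, 0.1129, 0.0439]
tool_rot: [-179.7, 0.0, 91.2]
force: [-6.7, 0.0, 10.8]
grip_width: 0.0005
grasp_force: 5.5
```

>>> send_rows(xyz=[[0,0,0.001],[0,0,0.001],[0,0,0],[0,0,0]], rotation=[[0,0,0],[0,0,0],[0,0,0],[0,0,0]], jaw=[0,0,0,0])

```text
time_s: 61.8
tool_pos: [0.4285, 0.1129, 0.0428]
tool_rot: [-179.7, 0.1, 91.2]
force: [-9.1, -1.0, 19.1]
grip_width: 0.0008
grasp_force: 9.9
```

The force jumped to 19 N at tip height 24 mm, so that's the stop. I'll press slightly more, then return fully, and repeat.

>>> send_rows(xyz=[[0,0,0.0008],[0,0,0],[0,0,0],[0,0,-0.003],[0,0,-0.005],[0,0,-0.008],[0,0,-0.008],[0,0,-0.01],[0,0,-0.01],[0,0,-0.0088],[0,0,0],[0,0,0],[0,0,0],[0,0,0]], rotation=[[0,0,0],[0,0,0],[0,0,0],[0,0,0],[0,0,0],[0,0,0],[0,0,0],[0,0,0],[0,0,0],[0,0,0],[0,0,0],[0,0,0],[0,0,0],[0,0,0]], jaw=[0,0,0,0,0,0,0,0,0,0,0,0,0,0])

```text
time_s: 63.2
tool_pos: [0.4299, 0.1126, 0.0933]
tool_rot: [-179.9, 0.0, 91.2]
force: [-0.7, -0.5, 0.7]
grip_width: 0.0003
grasp_force: 0.0
```

>>> send_rows(xyz=[[0,0,0.006],[0,0,0.006],[0,0,0.006],[0,0,0.006],[0,0,0.006],[0,0,0.006],[0,0,0.006],[0,0,0.005],[0,0,0.003],[0,0,0.002],[0,0,0.0008],[0,0,0],[0,0,0],[0,0,0]], rotation=[[0,0,0],[0,0,0],[0,0,0],[0,0,0],[0,0,0],[0,0,0],[0,0,0],[0,0,0],[0,0,0],[0,0,0],[0,0,0],[0,0,0],[0,0,0],[0,0,0]], jaw=[0,0,0,0,0,0,0,0,0,0,0,0,0,0])

```text
time_s: 64.6
tool_pos: [0.4285, 0.113, 0.0426]
tool_rot: [-179.7, 0.1, 91.2]
force: [-11.9, -1.9, 26.9]
grip_width: 0.0005
grasp_force: 13.6
```

>>> send_rows(xyz=[[0,0,-0.003],[0,0,-0.005],[0,0,-0.008],[0,0,-0.008],[0,0,-0.01],[0,0,-0.01],[0,0,-0.0088],[0,0,0],[0,0,0],[0,0,0],[0,0,0]], rotation=[[0,0,0],[0,0,0],[0,0,0],[0,0,0],[0,0,0],[0,0,0],[0,0,0],[0,0,0],[0,0,0],[0,0,0],[0,0,0]], jaw=[0,0,0,0,0,0,0,0,0,0,0])

```text
time_s: 65.7
tool_pos: [0.4299, 0.1126, 0.0933]
tool_rot: [-179.9, 0.0, 91.2]
force: [0.3, -0.1, -0.4]
grip_width: 0.0004
grasp_force: 0.0
```

>>> send_rows(xyz=[[0,0,0.006],[0,0,0.006],[0,0,0.006],[0,0,0.006],[0,0,0.006],[0,0,0.006],[0,0,0.006],[0,0,0.005],[0,0,0.003],[0,0,0.002],[0,0,0.0008],[0,0,0],[0,0,0],[0,0,0]], rotation=[[0,0,0],[0,0,0],[0,0,0],[0,0,0],[0,0,0],[0,0,0],[0,0,0],[0,0,0],[0,0,0],[0,0,0],[0,0,0],[0,0,0],[0,0,0],[0,0,0]], jaw=[0,0,0,0,0,0,0,0,0,0,0,0,0,0])

```text
time_s: 67.1
tool_pos: [0.4285, 0.113, 0.0426]
tool_rot: [-179.7, 0.1, 91.2]
force: [-12.3, -1.9, 27.2]
grip_width: 0.0003
grasp_force: 13.6
```

>>> send_rows(xyz=[[0,0,-0.003],[0,0,-0.005],[0,0,-0.008],[0,0,-0.008],[0,0,-0.01],[0,0,-0.01],[0,0,-0.02],[0,0,-0.03],[0,0,-0.03],[0,0,-0.03],[-0.02,0.01,0],[-0.04,0.01,0],[-0.04,0.01,0],[-0.04,0.01,0],[-0.04,0.01,0],[-0.04,0.01,0],[-0.04,0.01,0],[-0.04,0.01,0],[-0.04,0,0],[-0.02,0,0]], rotation=[[0,0,0],[0,0,0],[0,0,0],[0,0,0],[0,0,0],[0,0,0],[0,0,0],[0,0,0],[0,0,0],[0,0,0],[0,0,0],[0,0,0],[0,0,0],[0,0,0],[0,0,0],[0,0,0],[0,0,0],[0,0,0],[0,0,0],[0,0,0]], jaw=[0,0,0,0,0,0,0,0,0,0,0,0,0,0,0,0,0,0,0,0])

```text
time_s: 69.1
tool_pos: [0.5163, -0.2493, 0.1939]
tool_rot: [-179.8, -0.0, 91.0]
force: [-1.0, 0.6, 0.0]
grip_width: 0.0006
grasp_force: 0.0
```

>>> send_rows(xyz=[[0,0,0],[0,0,0],[0,0,0],[0,0,0],[0,0,0]], rotation=[[0,0,0],[0,0,0],[0,0,0],[0,0,0],[0,0,0]], jaw=[0,0,0,0,0])

```text
time_s: 69.6
tool_pos: [0.5183, -0.2441, 0.1953]
tool_rot: [180.0, -0.0, 91.3]
force: [0.3, 0.5, -1.5]
grip_width: 0.0004
grasp_force: 0.0
```

```bash
python3 -c "
from h import *
im=changed();o=cv2.imread('pics/top0.png');d=cv2.absdiff(im,o).max(2)>40
print('cover+treadle diff',d[145:300,210:350].sum(),'jar',d[120:170,380:430].sum(),'bowl',d[110:175,140:205].sum())
cv2.imwrite('pics/t9.png',im)
s=env.read_camera('scene')['image'];d=cv2.absdiff(s,cv2.imread('pics/scene0.png')).max(2)>40
print('scene box diff',d[185:300,285:445].sum());cv2.imwrite('pics/s9.png',s)"
```

```text
changed pill,inh,case2,rest: [641, 1202, 1291, 169]
cover+treadle diff 149 jar 0 bowl 0
scene box diff 82
```

View pics/s9.png

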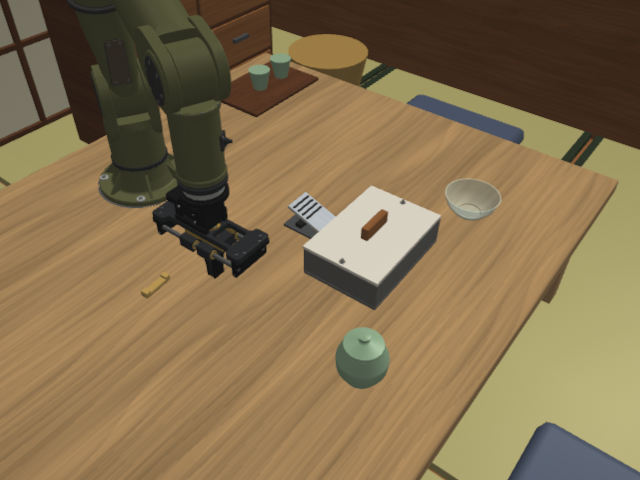

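The cover is seated flat on both pins, (403,201) and (342,261). The treadle is up, the table is clear, and the robot touches nothing. Handing in.

```bash
python3 -c "
from cell import env
print(env.sign_off())"
```

```text
the job is handed in; nothing more can be done
None
```

I handed the job in after about 70 s of the 210 s allowed: both cases, the inhaler and the pill box are in the dry box, the cover is back on its pins, the treadle has had three full strokes, and the bowl, jar and chopstick rest were not moved.

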